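# Close the carton of finished bushings on the welding bench

### The arm

A 6-joint arm with a two-finger parallel gripper is mounted at the origin on the work surface. World frame = base frame: x ahead of the robot, y to its left, z up, the work surface at z = 0. Lengths are in m, angles in rad, forces in N, time in s.
With the tool pointing down it reaches from about 0.375 to 0.925 m from the base axis. Payload 5.7 kg.
Tool frame: the origin (TCP) lies midway between the tips of the shut fingers; the grasp point (between the pads) lies 19 mm behind it; z points along the fingers, y is the line along which they close (so a half turn about z gives the same grasp; the last joint's range is limited). The gripper opens to 88 mm and grips with 3 to 60 N. Pads are 20 mm wide; open, the fingers measure 115 mm over their backs; the gripper's body (75 mm by 178 mm) begins 61 mm behind the grasp point.
Start: joints at [1.134, 0.359, 1.51, -0, 1.272, -0.115], TCP at [0.19, 0.569, 0.223] pointing down, gripper open.
Joint ranges: [-2.97, 2.97], [-1.01, 2.36], [0.21, 2.38], [-0.96, 4.11], [0.2, 2.71], [-2.98, 2.98]. Speed limits (rad/s): [2.39, 2.39, 3.14, 3.14, 3.14, 3.14].

### API

Orientations are given as a unit quaternion [x, y, z, w].
In Python, from bench import move_ptp, servo_line, goto_joints, move_gripper, sleep, inverse_kinematics, capture, PlanningError, close_job, spot_in, silhouettes, current_clock, current_joint_pos, current_qvel, current_joint_torque, current_position, current_orientation, current_force, current_torque, current_finger_gap, current_grip_force gives the robot as it stands. Calls block until the motion is done:
- move_ptp(position, orientation): joint-space move of the TCP to a pose.
- servo_line(position, orientation=None, rate=0.15, contact_N=None): straight line of the TCP; orientation=None keeps the orientation; rate is the mean speed in m/s. With contact_N (N) it stops when the force on the tool has changed by that much, and returns True; else False.
- goto_joints(angles): joint-space move.
- move_gripper(opening): finger opening in m; the grip force is fixed at half the most; returns when the fingers have stopped.
- sleep(seconds).
- inverse_kinematics(position, orientation): joint angles nearest the present ones, or None.
- capture(name): name is "scene" or "top"; returns a dict with "image" (384x512x3 uint8, blue, green, red), "range_z" (384x512 float32, m along the optical axis (not along the pixel's ray), 0 where there is no reading), "intrinsics" (3x3 intrinsics, pixels), "R" (3x3) and "t" (3): a world point X has camera coordinates R X + t. Camera axes: x right, y down, z forward; pixel columns grow to the right and rows downward; lengths in m; the calibration is good to about 2 mm. A picture is of the moment at which its call begins.
A pose or a line that the arm cannot do raises PlanningError and nothing moves.
- close_job(): hands the job in; it is judged then, once.
Trained networks look in the newest picture that a camera, given by its name, has taken for a name from the list of things; names that differ only in an ending like _2 or _b are one class to them, and where a whole thing is asked for, a point or a joint stands for the part that bears it (a point fixed in the world has none). Each returns a list of dicts, best first, with "conf" (0 to 1); they miss things now and then, are a little off and sometimes report something else, mostly with a low value. They report only what shows in the picture. A call takes as long as a camera call. They do not tell look-alikes from the thing itself.
- spot_in(camera, query): "xy" ([column, row] in pixels, amid what is visible of it).
- silhouettes(camera, query): "region" (384x512 bool, what is visible of it) and "xy" ([column, row] in pixels, amid what is visible of it).
Readings, each from a call of its own:
- current_clock(): time.
- current_joint_pos(): joint angles.
- current_qvel(): joint speeds.
- current_joint_torque(): joint torques, N m.
- current_position(): TCP position.
- current_orientation(): TCP orientation.
- current_force(): force on the tool from outside, world axes, zero at the start.
- current_torque(): the same for the moment, N m.
- current_finger_gap(): finger opening in m.
- current_grip_force(): force on a finger pad.
Only numpy, scipy, OpenCV 4.12 (cv2) and the standard library are available. Lean on these libraries where they do the work, as an engineer would, in place of code of your own. Each camera call takes 0.05 s, during which the arm holds its last target. There are 200 camera calls.

### The job

Two open cartons stand on the welding bench. Close the one that holds the four steel bushings: first fold its short white flap down flat, then fold its long blue flap down flat over it. Leave the lid of the empty carton standing open.

Things in the scene. Friction and masses are not known exactly. Their poses are not given: they have to be found in the camera images.
- carton: The carton to close: brown cardboard with a blue band, four steel bushings (52 mm across, tops 68 mm above the bench) inside. Outside 140 mm (its x) by 160 mm (its y), 80 mm high, fixed to the bench. Origin: centre of its underside, on the bench; z up; its x points away from the robot, give or take a yaw of up to 37 degrees. The short flap hinges on its +x (far) rim, the long flap on its -x (near) rim.
- short_flap (a joint): White flap of this carton, a board 60 mm long from hinge to free edge, 156 mm wide, 4 mm thick. Its hinge line runs along the carton's y at carton x = +69 mm, height 82 mm. Value in rad: 0 = shut, flat and pointing to carton -x; 1.57 = standing upright; above that it leans outward. A light crease, moved by about 1 to 2 N, that stays where it is left and stops at 0.
- long_flap (a joint): Blue flap of this carton, a board 115 mm long from hinge to free edge, 160 mm wide, 4 mm thick. Its hinge line runs along the carton's y at carton x = -69 mm, height 87 mm. Value in rad: 0 = shut, flat above the short flap and pointing to carton +x; 1.57 = standing upright; above that it leans outward (to the robot). A light crease, moved by about 1 to 2 N, that stays where it is left and stops at 0.
- empty_lid (a joint): Single blue lid (115 mm long, 140 mm wide) of the other, empty carton (130 x 140 mm, 80 mm high), hinged on that carton's rim nearest the robot; the two cartons stand side by side, 0.28 to 0.47 m between centres, either one on the left. Value in rad: 0 = shut, 1.57 = upright. To be left standing open.
Things that resemble listed ones, but are neither listed nor needed, are in the scene too. What is shaped like the carton but purple is not meant.

How it is judged:
On the way, in this order (a step that is already met when the one before it is completed fails the run):
1. the short white flap is folded shut while the long blue flap still stands open (value of joint short_flap below 0.2 rad and value of joint long_flap above 0.8 rad), for 0.2 s.
2. the long blue flap is folded shut over it (value of joint each of short_flap, long_flap below 0.2 rad), for 0.2 s.
At the end, for the whole second after the job is handed in: Both flaps of the carton with the bushings are shut to within 0.2 rad (11 degrees) of flat, short one first, and the lid of the empty carton still stands open (more than 1.0 rad) (all of step 2 and value of joint empty_lid above 1 rad); the robot touches nothing.
It fails at once if the lid of the empty carton is folded down (below 1.0 rad) (value of joint empty_lid below 1 rad).
It also fails if it takes over 42 s, if anything falls off the work surface, if the arm or the gripper's body presses on something with over 40 N, if the wrist force passes 120 N, or if a joint passes its speed limit or range.

## Working session

There is one attempt and no reset: what is moved stays moved. The work goes in short steps, each a Python script; the robot and the scene stay as the last script left them, time stands still between calls to the robot, and variables do not carry over. Pictures are saved under pics/ and viewed, at most 10 in all, crops included, and the job is handed in when it is done.

```bash
mkdir -p pics
cat > h.py <<'E'
import numpy as np, cv2
from bench import *
def pts(c):
    K=c["intrinsics"];z=c["range_z"];v,u=np.indices(z.shape)
    P=np.stack([(u-K[0,2])/K[0,0]*z,(v-K[1,2])/K[1,1]*z,z],-1)
    W=(P-c["t"])@c["R"]; W[z==0]=np.nan
    return W
E
python3 - <<'E'
from h import *
ims=[]
for n in("scene","top"):
    c=capture(n);np.savez(f"{n}.npz",**c);ims.append(c["image"])
    W=pts(c)
    for q in("carton","short_flap","long_flap","empty_lid"):
        for s in silhouettes(n,q):
            P=W[s["region"]];print(n,q,round(s["conf"],2),np.round(s["xy"]),s["region"].sum(),np.round(np.nanmedian(P,0),3),np.round(np.nanpercentile(P[:,2],[2,98]),3))
    cv2.imwrite(f"pics/{n}.png",c["image"])
print(current_clock())
E
```

```text
scene carton 0.84 [324. 204.] 6560 [0.477 0.152 0.072] [0.002 0.198]
scene carton 0.75 [209. 191.] 3949 [ 0.724 -0.02   0.087] [0.007 0.092]
scene carton 0.66 [247. 309.] 5513 [0.786 0.305 0.088] [0.023 0.092]
scene short_flap 0.94 [193. 198.] 424 [ 0.771 -0.024  0.084] [0.081 0.087]
scene short_flap 0.68 [230. 328.] 890 [0.832 0.318 0.084] [0.079 0.088]
scene short_flap 0.64 [297. 222.] 670 [0.582 0.181 0.117] [0.074 0.144]
scene long_flap 0.98 [248. 303.] 3897 [0.77  0.293 0.089] [0.085 0.092]
scene long_flap 0.7 [210. 177.] 2281 [ 0.706 -0.045  0.089] [0.085 0.092]
scene long_flap 0.65 [341. 176.] 2218 [0.438 0.136 0.148] [0.001 0.201]
scene empty_lid 0.55 [264.  85.] 1021 [ 0.447 -0.23   0.144] [0.083 0.197]
top carton 0.84 [194. 226.] 5024 [0.519 0.158 0.066] [-0.001  0.199]
top carton 0.72 [142. 124.] 4104 [0.763 0.285 0.087] [0.009 0.09 ]
top carton 0.6 [273. 146.] 4014 [ 0.705 -0.047  0.087] [0.017 0.091]
top short_flap 0.87 [129. 101.] 472 [0.834 0.317 0.083] [0.079 0.086]
top short_flap 0.58 [186. 197.] 601 [0.58  0.173 0.119] [0.083 0.142]
top short_flap 0.57 [270. 119.] 503 [ 0.773 -0.035  0.083] [0.079 0.087]
top long_flap 0.87 [138. 129.] 2813 [0.768 0.287 0.088] [0.084 0.091]
top long_flap 0.77 [201. 258.] 495 [0.438 0.13  0.167] [0.091 0.201]
top long_flap 0.63 [275. 142.] 2952 [ 0.705 -0.051  0.088] [0.084 0.091]
top empty_lid 0.6 [369. 245.] 253 [ 0.445 -0.229  0.193] [0.002 0.198]
0.5
```

View pics/scene.png

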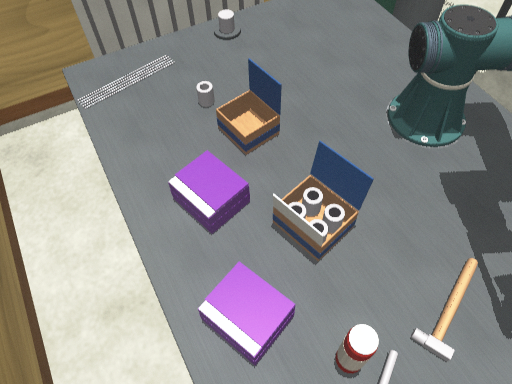

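View pics/top.png

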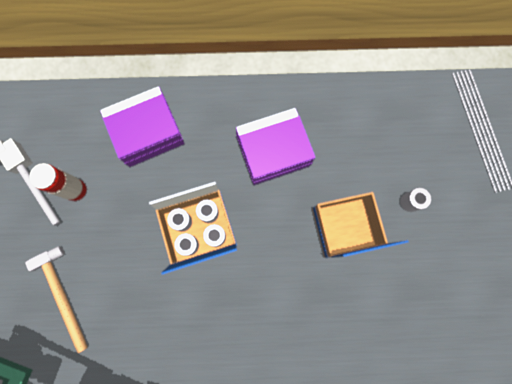

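The candidates are the brown carton with bushings at top (196,228) / scene (315,215), the empty brown carton at top (350,222) / scene (248,118), and two shut purple decoys at top (140,125) and (275,146). I choose the one with the bushings. Its white flap is at top (186,197) and its blue flap at top (201,258), both near upright.

```bash
cat > fit.py <<'E'
from h import *
from scipy.ndimage import binary_erosion
def flap(n,q,near,r=.12):
    c=capture(n);W=pts(c)
    for s in silhouettes(n,q):
        P=W[binary_erosion(s["region"])];P=P[np.isfinite(P).all(1)]
        m=np.median(P,0)
        if np.hypot(*(m[:2]-near))<r:
            return P[(P[:,2]>.088)&(np.hypot(*(P[:,:2]-m[:2]).T)<.11)]
E
python3 - <<'E'
from fit import *
for n in("scene","top"):
  for q,near in(("short_flap",(.58,.178)),("long_flap",(.438,.133))):
    P=flap(n,q,near,.06)
    if P is None: print(n,q,None);continue
    m=np.median(P,0)
    vx,vy,_,_=cv2.fitLine(P[:,:2].astype(np.float32),cv2.DIST_HUBER,0,.01,.01).ravel()
    d=np.array([vx,vy])*np.sign(vy); x=np.array([d[1],-d[0]])
    a=(P[:,:2])@d;b=P[:,:2]@x
    print(n,q,len(P),"yaw",np.round(np.arctan2(x[1],x[0]),3),"y-ext",np.round(np.percentile(a,[1,99]),3),
      "x at z",[(round(h,3),round(float(np.median(b[abs(P[:,2]-h)<.006])),3)) for h in(.095,.11,.125,.14,.16,.18,.195) if (abs(P[:,2]-h)<.006).sum()>5])
c=np.load("top.npz");i=c["image"][160:300,130:290];cv2.imwrite("pics/crop.png",cv2.resize(i,None,fx=4,fy=4))
E
```

```text
scene short_flap 542 yaw 0.279 y-ext [-0.066  0.083] x at z [(0.095, 0.608), (0.11, 0.609), (0.125, 0.611), (0.14, 0.612)]
scene long_flap 2032 yaw 0.276 y-ext [-0.068  0.085] x at z [(0.095, 0.468), (0.11, 0.465), (0.125, 0.463), (0.14, 0.461), (0.16, 0.458), (0.18, 0.454), (0.195, 0.452)]
top short_flap 503 yaw 0.28 y-ext [-0.07   0.079] x at z [(0.095, 0.603), (0.11, 0.604), (0.125, 0.606), (0.14, 0.607)]
top long_flap 375 yaw 0.27 y-ext [-0.067  0.083] x at z [(0.11, 0.464), (0.125, 0.462), (0.14, 0.46), (0.16, 0.457), (0.18, 0.454), (0.195, 0.45)]
```

View pics/crop.png

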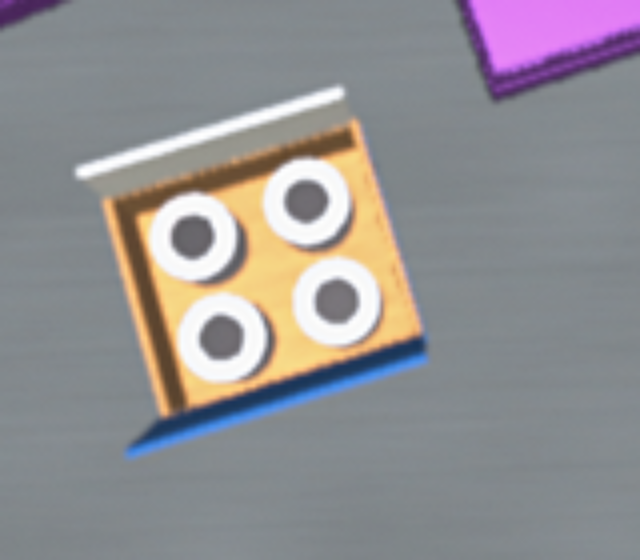

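The crop confirms the choice: four bushings, the white flap on the far rim and the blue flap on the near rim. Yaw is 0.278, with the hinges at rotated x of about 0.606 and 0.468, which matches the 138 mm spacing given. Short flap first.

```bash
cat >> h.py <<'E'
from scipy.spatial.transform import Rotation as Ro
yaw=.278; ex=np.array([np.cos(yaw),np.sin(yaw),0]); ey=np.array([-ex[1],ex[0],0])
C=.537*ex+.007*ey
def L(x,z,y=0): return C+x*ex+y*ey+np.array([0,0,z])
def ori():
    best=None
    for s in(1,-1):
        Y=s*ey;Z=np.array([0,0,-1.]);q=Ro.from_matrix(np.stack([np.cross(Y,Z),Y,Z],1)).as_quat()
        k=[inverse_kinematics(L(x,.25),q) for x in(.1,-.12)]
        if all(v is not None for v in k):
            e=abs(k[0][5])
            if best is None or e<best[0]: best=(e,q)
    return best[1]
def fold(side,hz,r,start,end,n):
    """push a flap round its hinge: side +1 far hinge, -1 near; fingertip half width 10 mm"""
    F=[]
    for th in np.linspace(start,end,n):
        o=.010*np.sin(th)+.002
        servo_line(L(side*(.069-r*np.cos(th)+o*np.sin(th)),hz+r*np.sin(th)+o*np.cos(th)),rate=.10)
        F.append(np.round(np.linalg.norm(current_force()),1))
    print("forces",F)
E
python3 - <<'E'
from h import *
q=ori(); move_gripper(0.0)
p=np.array(current_position()); servo_line([p[0],p[1],.30],rate=.2)
move_ptp(L(.125,.30),q); print(current_position(),current_joint_pos(),current_clock())
servo_line(L(.125,.13),q,rate=.2)
fold(1,.082,.042,1.75,.03,8)
print(current_position(),L(.027,.086),current_clock())
servo_line(L(.03,.14),rate=.15)
servo_line(L(.06,.30),rate=.2)
c=capture("scene");cv2.imwrite("pics/s2.png",c["image"]);print(current_clock())
E
```

```text
[0.63422115 0.18927581 0.29990848] [1.85543063e-01 3.96446604e-01 1.26016268e+00 3.31137476e-04
 1.48526373e+00 1.47672023e+00] 4.875
forces [np.float64(0.9), np.float64(0.3), np.float64(1.8), np.float64(1.2), np.float64(1.0), np.float64(0.8), np.float64(1.0), np.float64(0.7)]
[0.54002667 0.16146729 0.08532999] [0.54042488 0.16151145 0.086     ] 8.275
9.8083
```

View pics/s2.png

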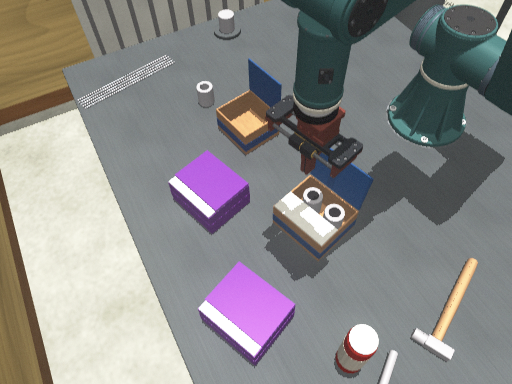

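The white flap now lies flat at scene (307,213), and the blue flap still stands at (343,180). Next is the long flap.

Run:
```python
from h import *
servo_line(L(-.135,.30),rate=.2)
servo_line(L(-.135,.185),rate=.2)
fold(-1,.087,.085,1.95,.02,10)
print(current_position(),current_clock())
servo_line(L(.016,.15),rate=.15)
servo_line(L(-.1,.33),rate=.25)
c=capture("scene");W=pts(c);cv2.imwrite("pics/s3.png",c["image"])
D=W-C; u=D@ex;v=D@ey
m=(abs(u)<.1)&(abs(v)<.09)&(W[...,2]>.05)&(W[...,2]<.25)
for a in(-.05,-.02,.01,.035,.06): 
    k=m&(abs(u-a)<.008); print(a,np.round(np.percentile(W[k][:,2],[10,50,90]),3) if k.any() else None)
print(current_clock())
```

```text
forces [np.float64(0.9), np.float64(0.6), np.float64(0.5), np.float64(1.0), np.float64(0.8), np.float64(0.9), np.float64(0.5), np.float64(1.1), np.float64(1.0), np.float64(1.1)]
[0.52946617 0.15840582 0.09073495] 15.2167
-0.05 [0.086 0.089 0.091]
-0.02 [0.086 0.089 0.091]
0.01 [0.086 0.089 0.091]
0.035 [0.086 0.089 0.091]
0.06 [0.077 0.084 0.086]
16.8167
```

View pics/s3.png

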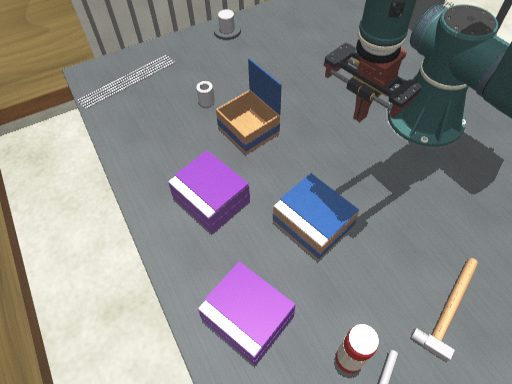

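The blue flap lies flat at scene (318,205), at a uniform height of 0.089 m, with the white strip showing below it. The empty carton's lid still stands at (265,85), and the arm is clear.

```bash
python3 -c "
from bench import *
print(close_job())"
```

```text
the job is handed in; nothing more can be done
None
```

The carton with the four bushings is closed, white flap first and then the blue flap flat over it; the empty carton's lid still stands open, and I handed the job in at about 17 s of the 42 s allowed (no verdict was returned).

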